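# Fetch the blue stain tub from behind the glaze jars and set it on the scale

### The job

The low blue-lidded tub at the back of the mixing tray has to be weighed, but the three tall glaze jars in front of it are in the way: first stand all three jars upright on the wooden ware board, then set the blue tub in the middle of the scale's round pan. With the tub on the scale, put each jar back in the tray exactly where it stood before. Set everything down gently without dropping or tipping it, and leave the pink and grey tubs and the mug of brushes where they are.

Things in the scene. Friction and masses are not known exactly. Their poses are not given: they have to be found in the camera images.
- jar_red: tall glaze jar, a plain round cylinder 56 mm in diameter and 110 mm tall, white with a red screw lid (same diameter as the jar) and a red colour band; about 0.36 kg. Origin: centre of its underside, z up. Starts upright in the front row of the tray (the row nearer the robot), the three jars side by side in any order, about 66 mm apart centre to centre (10 mm gaps). Its own place is where it stands at the start.
- jar_yellow: tall glaze jar, a plain round cylinder 56 mm in diameter and 110 mm tall, white with a yellow screw lid (same diameter as the jar) and a yellow colour band; about 0.36 kg. Origin: centre of its underside, z up. Starts upright in the front row of the tray (the row nearer the robot), the three jars side by side in any order, about 66 mm apart centre to centre (10 mm gaps). Its own place is where it stands at the start.
- jar_green: tall glaze jar, a plain round cylinder 56 mm in diameter and 110 mm tall, white with a dark green screw lid (same diameter as the jar) and a dark green colour band; about 0.36 kg. Origin: centre of its underside, z up. Starts upright in the front row of the tray (the row nearer the robot), the three jars side by side in any order, about 66 mm apart centre to centre (10 mm gaps). Its own place is where it stands at the start.
- tub_blue: low round tub with a blue snap lid, 64 mm in diameter and 46 mm tall, plain cylinder outside; about 0.2 kg. Origin: centre of its underside, z up. It is the thing to fetch. Starts in the middle of the tray's back row, 74 mm behind the jar row centre to centre (14 mm gap to the middle jar), 14 mm gaps to the tubs beside it, but 34 mm of free floor behind it; with the jars gone it can be taken from above with one finger in front and one behind.
- tub_pink: low round tub with a pink snap lid, 64 mm in diameter and 46 mm tall, plain cylinder outside; about 0.2 kg. Origin: centre of its underside, z up. At one end of the tray's back row, 78 mm from the blue tub; to be left alone.
- tub_grey: low round tub with a dark grey snap lid, 64 mm in diameter and 46 mm tall, plain cylinder outside; about 0.2 kg. Origin: centre of its underside, z up. At the other end of the tray's back row, 78 mm from the blue tub; to be left alone.
- tray: fixed plywood mixing tray, 196 mm (its x) by 262 mm (its y), floor 8 mm above the table, lip 8 mm thick and 20 mm high above the table. Origin: centre of its underside; x points from the front (jar) row to the back (tub) row, y along the rows. The jar row lies at x = -52 mm, at y = -66, 0 and 66 mm; the tub row at x = +22 mm, at y = -78, 0 and 78 mm.
- ware_board: fixed pale wooden ware board, 340 mm (its x) by 140 mm (its y), flat top 30 mm above the table. Origin: its centre, at table height; x along its length. Lies to one side of the tray, left or right, empty at the start.
- scale: fixed grey bench scale with a round steel pan 140 mm in diameter, top of the pan flat and 62 mm above the table. Origin: at table height under the centre of the pan. The 170 mm wide, 44 mm high housing reaches 150 mm towards -x of the origin (display side) and 86 mm towards +x. Lies on the side of the tray opposite the ware board; the pan does not move.
- brush_mug: white mug with brushes in it, 72 mm in diameter, 85 mm tall (brushes to 145 mm), handle at its y side. Origin: centre of its underside. Stands beyond the tray; to be left alone.

How it is judged (in metres and radians):
On the way, in this order (a step that is already met when the one before it is completed fails the run):
1. all three jars stand upright on the ware board, let go, while the blue tub is still in its place in the tray (x of jar_red in the frame of ware_board between -0.16 and 0.16 m and y of jar_red in the frame of ware_board between -0.062 and 0.062 m and z of jar_red in the frame of ware_board between 0.025 and 0.036 m and contact force between the fingers and jar_red below 0.1 N and linear speed of each of jar_red, jar_yellow, jar_green below 0.03 m/s and angle between each of jar_red, jar_yellow, jar_green's own z axis and vertical below 0.1 rad and x of jar_yellow in the frame of ware_board between -0.16 and 0.16 m and y of jar_yellow in the frame of ware_board between -0.062 and 0.062 m and z of jar_yellow in the frame of ware_board between 0.025 and 0.036 m and contact force between the fingers and jar_yellow below 0.1 N and x of jar_green in the frame of ware_board between -0.16 and 0.16 m and y of jar_green in the frame of ware_board between -0.062 and 0.062 m and z of jar_green in the frame of ware_board between 0.025 and 0.036 m and contact force between the fingers and jar_green below 0.1 N and distance of tub_blue from where it was at the start of the episode below 0.02 m), for 0.2 s.
2. the blue tub stands in the middle of the scale's pan, let go, while the three jars still stand on the ware board (horizontal distance between tub_blue and scale below 0.015 m and z of tub_blue in the frame of scale between 0.057 and 0.068 m and contact force between the fingers and tub_blue below 0.1 N and linear speed of each of tub_blue, jar_red, jar_yellow, jar_green below 0.03 m/s and angle between each of tub_blue, jar_red, jar_yellow, jar_green's own z axis and vertical below 0.1 rad and x of jar_red in the frame of ware_board between -0.16 and 0.16 m and y of jar_red in the frame of ware_board between -0.062 and 0.062 m and z of jar_red in the frame of ware_board between 0.025 and 0.036 m and contact force between the fingers and jar_red below 0.1 N and x of jar_yellow in the frame of ware_board between -0.16 and 0.16 m and y of jar_yellow in the frame of ware_board between -0.062 and 0.062 m and z of jar_yellow in the frame of ware_board between 0.025 and 0.036 m and contact force between the fingers and jar_yellow below 0.1 N and x of jar_green in the frame of ware_board between -0.16 and 0.16 m and y of jar_green in the frame of ware_board between -0.062 and 0.062 m and z of jar_green in the frame of ware_board between 0.025 and 0.036 m and contact force between the fingers and jar_green below 0.1 N), for 0.2 s.
At the end, for the whole second after the job is handed in: the blue tub stands upright on the scale's pan within 15 mm of its centre; each jar stands upright in the tray within 12 mm of where it stood at the start; the pink and grey tubs and the mug are within 15 mm of where they were; everything is released and at rest (horizontal distance between tub_blue and scale below 0.015 m and z of tub_blue in the frame of scale between 0.057 and 0.068 m and contact force between the fingers and tub_blue below 0.1 N and linear speed of each of tub_blue, jar_red, jar_yellow, jar_green below 0.03 m/s and angle between each of tub_blue, jar_red, jar_yellow, jar_green's own z axis and vertical below 0.1 rad and distance of each of jar_red, jar_yellow, jar_green from where it was at the start of the episode below 0.012 m and distance of each of tub_pink, tub_grey, brush_mug from where it was at the start of the episode below 0.015 m); the robot touches nothing.
It fails at once if a jar or the blue tub is tipped by more than about 35 degrees (angle between any of jar_red, jar_yellow, jar_green, tub_blue's own z axis and vertical above 0.6 rad).
It fails at once if a jar or the blue tub is dropped from more than about 25 mm or sent flying (moves faster than 0.7 m/s while the fingers do not hold it) ((linear speed of jar_red above 0.7 m/s and contact force between the fingers and jar_red below 0.05 N) or (linear speed of jar_yellow above 0.7 m/s and contact force between the fingers and jar_yellow below 0.05 N) or (linear speed of jar_green above 0.7 m/s and contact force between the fingers and jar_green below 0.05 N) or (linear speed of tub_blue above 0.7 m/s and contact force between the fingers and tub_blue below 0.05 N)).
It fails at once if the pink tub, the grey tub or the mug is pushed more than 20 mm or tipped over (distance of any of tub_pink, tub_grey, brush_mug from where it was at the start of the episode above 0.02 m or angle between any of tub_pink, tub_grey, brush_mug's own z axis and vertical above 0.5 rad).
It also fails if it takes over 138 s, if anything falls off the work surface, if the arm or the gripper's body presses on something with over 40 N, if the wrist force passes 120 N, or if a joint passes its speed limit or range.

### The arm

A 6-joint arm with a two-finger parallel gripper is mounted at the origin on the work surface. World frame = base frame: x ahead of the robot, y to its left, z up, the work surface at z = 0. Lengths are in m, angles in degrees, forces in N, time in s.
With the tool pointing down it reaches from about 0.325 to 1 m from the base axis. Payload 5.1 kg.
Tool frame: the origin (TCP) lies midway between the tips of the shut fingers; the grasp point (between the pads) lies 19 mm behind it; z points along the fingers, y is the direction in which the jaws open and shut (so a half turn about z gives the same grasp; the last joint's range is limited). The gripper opens to 85 mm and grips with 20 to 120 N. Pads are 22 mm wide; open, the fingers measure 114 mm over their backs; the gripper's body (76 mm by 85 mm) begins 54 mm behind the grasp point. The pads swing forward as they close: fully open they stand 13 mm farther back than shut.
Start: joints at [62.475, 7.093, 94.555, -0, 78.352, -4.733], TCP at [0.252, 0.599, 0.231] pointing down, gripper open.
Joint ranges: [-149.61, 149.61], [-58.7, 133.49], [1.44, 155.28], [-77.14, 257.14], [18.33, 153.61], [-166.67, 166.67]. Speed limits (degrees/s): [147.25, 147.25, 180, 180, 180, 180].

### API

Orientations are given as [roll, pitch, yaw] about the fixed x, y, z axes, in that order (R = Rz(yaw) Ry(pitch) Rx(roll)).
In Python, from plant import sense, vision, ticket gives the robot as it stands.
- The arm moves only by the shell command python3 -m inch 'ROWS' [FORCE]. ROWS is JSON, a list of rows, each an object with "xyz": the shift along the world's x, y, z in units of 0.5 m (1.0 is 0.5 m), a list of three; "yaw": the turn about the world's z in units of pi/2 rad (1.0 is pi/2 rad); "claw": the finger opening in mm, from 0 to 85.4. A call has 1 to 12 rows; each row is the pose to reach, as a shift and turn from the pose commanded when the call began; what a row does not reach only later rows make up. A row lasts 1/10 s, in which the tool goes at most 50 mm and 8.59 degrees, less where a joint would pass 70% of its speed; a pose out of reach is approached as far as the arm can. A call with a number of a shift or a turn outside -1 to 1 is refused whole. A call with a gripper value outside its range is refused whole. The fingers move at their own pace and stop on an object; FORCE is the grip in N (left out, the last holds). Time passes only in rows, so rows that repeat a pose let the fingers close. It gives the time, the measured TCP pose, the force and the opening at its end, in the units of the state.
- sense(): the state, without advancing time (a new reading comes with each control period).
- vision.get_image(name): name is "scene" or "top" or "wrist"; returns a dict with "img" (480x640x3 uint8, red, green, blue), "range_z" (480x640 float32, m along the optical axis (not along the pixel's ray), 0 where there is no reading), "mtx" (3x3 intrinsics, pixels), "distortion" ([k1, k2, p1, p2, k3] as OpenCV has them; the pictures are not rectified), "cam_to_world" (4x4, takes a point from camera to world coordinates). Camera axes: x right, y down, z forward; pixel columns grow to the right and rows downward; lengths in m; the calibration is good to about 2 mm. A picture is of the moment at which its call begins.
- ticket.close_job(): hands the job in, once; it reports no verdict.
The state is a dict: "time_s": time; "joints": joint angles; "qvel": joint speeds; "tau": joint torques, N m; "tool_pos": TCP position; "tool_rot": TCP orientation; "ft_force": force on the tool from outside, world axes, zero at the start; "moment": the same for the moment, N m; "finger_gap": finger opening in m.
Only numpy, scipy, OpenCV 4.12 (cv2) and the standard library are available. Lean on these libraries where they do the work, as an engineer would, in place of code of your own. Each camera call takes 0.05 s, during which the arm holds its last target.

## Working session

There is one attempt and no reset: what is moved stays moved. The work goes in short steps, Python scripts to look and compute and a shell command to move; the robot and the scene stay as the last step left them, time stands still between calls to the robot, and variables do not carry over. Pictures are saved under pics/ and viewed, and the job is handed in when it is done.

```bash
ls; mkdir -p pics
python3 - <<'E'
from plant import sense, vision
import cv2,json
print(sense())
for n in ["scene","top","wrist"]:
    d=vision.get_image(n)
    cv2.imwrite(f"pics/{n}0.png",d["img"][:,:,::-1])
    print(n,d["mtx"].round(1).tolist(),d["distortion"],d["cam_to_world"].round(3).tolist())
E
```

```text
pics
{'time_s': 0.0, 'joints': array([ 6.24778241e+01,  7.13341631e+00,  9.46353435e+01,  1.15874577e-03,
        7.83510953e+01, -4.73187909e+00]), 'qvel': array([-0.10598635,  0.10105126,  0.13457256, -0.05687098, -0.04335721,
       -0.02544599]), 'tau': array([-9.77490959e-05, -4.23622584e+01, -3.65448725e+01, -5.72290469e-05,
        7.13476678e-03, -5.76727786e-06]), 'tool_pos': array([0.25151144, 0.5986988 , 0.2300409 ]), 'tool_rot': array([-1.79880647e+02, -1.10177285e-02,  1.57209457e+02]), 'ft_force': array([-0.94680427, -0.56325525, -0.62912331]), 'moment': array([ 0.07632512, -0.00324445,  0.00742851]), 'finger_gap': 0.08526536038474426}
scene [[507.4, 0.0, 317.8], [0.0, 507.4, 234.9], [0.0, 0.0, 1.0]] [-0.12854823  0.          0.          0.          0.        ] [[0.45, 0.692, -0.564, 1.275], [0.893, -0.349, 0.284, -0.319], [-0.0, -0.632, -0.775, 0.943], [0.0, 0.0, 0.0, 1.0]]
top [[444.0, 0.0, 323.0], [0.0, 444.0, 235.5], [0.0, 0.0, 1.0]] [-0.04112159  0.          0.          0.          0.        ] [[-0.008, -0.987, 0.158, 0.457], [-1.0, 0.01, 0.008, -0.002], [-0.009, -0.158, -0.987, 1.007], [0.0, 0.0, 0.0, 1.0]]
wrist [[359.2, 0.0, 322.7], [0.0, 359.2, 238.2], [0.0, 0.0, 1.0]] [0.00830961 0.         0.         0.         0.        ] [[0.387, 0.89, 0.242, 0.191], [0.922, -0.373, -0.103, 0.626], [-0.001, 0.263, -0.965, 0.373], [0.0, 0.0, 0.0, 1.0]]
```

View pics/scene0.png

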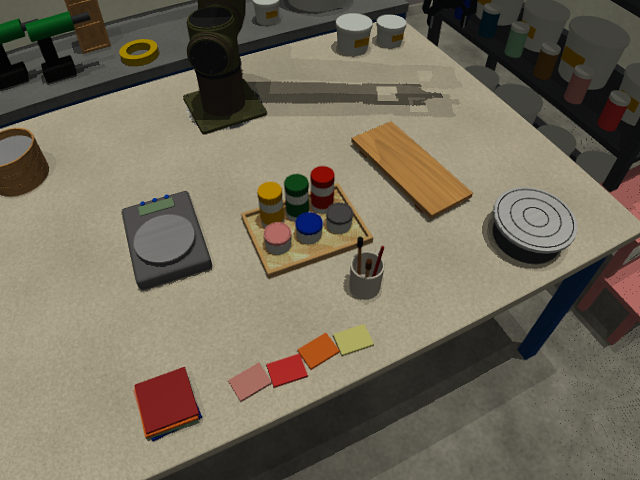

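View pics/top0.png

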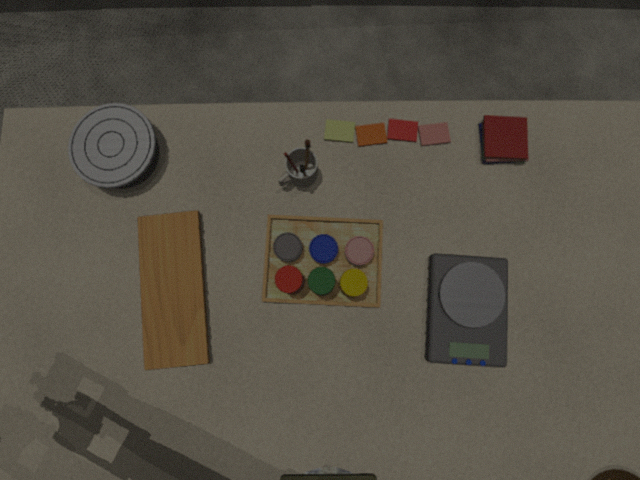

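View pics/wrist0.png

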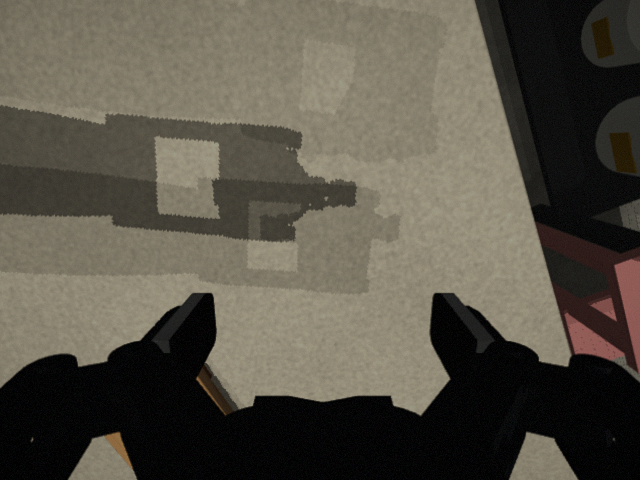

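Top view: jars from left to right are red (289,280), green (321,281) and yellow (354,282). Behind them are grey (288,247), blue (323,249) and pink (359,251). The ware board is on the left (172,290, +y) and the scale pan on the right (473,294, -y). The mug is at (300,167).

```bash
cat > h.py <<'E'
import numpy as np, cv2
from plant import sense, vision
COL={'red':((172,8),90,40),'yellow':((20,32),120,80),'green':((55,90),80,30),'blue':((108,130),120,60),'pink':((172,8),60,120)}
def grab(n):
    d=vision.get_image(n); d['hsv']=cv2.cvtColor(d['img'],cv2.COLOR_RGB2HSV); return d
def rays(d,uv):
    uv=np.asarray(uv,float).reshape(-1,1,2)
    p=cv2.undistortPoints(uv,d['mtx'],d['distortion']).reshape(-1,2)
    r=np.c_[p,np.ones(len(p))]
    T=d['cam_to_world']; return T[:3,3], r@T[:3,:3].T
def plane(d,uv,z):
    o,r=rays(d,uv); return o+r*((z-o[2])/r[:,2])[:,None]
def cloud(d,mask):
    v,u=np.nonzero(mask&(d['range_z']>0))
    o,r=rays(d,np.c_[u,v]); return o+r*d['range_z'][v,u][:,None], np.c_[u,v]
def tri(d1,uv1,d2,uv2):
    o1,r1=rays(d1,[uv1]);o2,r2=rays(d2,[uv2]);r1=r1[0];r2=r2[0]
    A=np.c_[r1,-r2]; t=np.linalg.lstsq(A,o2-o1,rcond=None)[0]
    a=o1+r1*t[0];b=o2+r2*t[1]; return (a+b)/2,np.linalg.norm(a-b)
E
python3 - <<'E'
from h import *
D={n:grab(n) for n in('top','scene')}
pts={'top':{'red':(289,278),'green':(321,279),'yellow':(354,281),'grey':(288,246),'blue':(323,247),'pink':(359,249),'pan':(473,294),'board':(172,290)},
 'scene':{'red':(322,173),'green':(297,181),'yellow':(270,188),'grey':(340,213),'blue':(309,223),'pink':(278,232),'pan':(165,238),'board':(410,168)}}
for n,d in D.items():
    a=np.ones((480,640),bool); P,uv=cloud(d,a)
    Z=np.zeros((480,640,3));Z[uv[:,1],uv[:,0]]=P; d['P']=Z
    for k,(u,v) in pts[n].items(): print(n,k,d['hsv'][v,u],Z[v,u].round(3),'std',Z[v-2:v+3,u-2:u+3,2].std().round(4))
    np.savez(f'{n}.npz',P=Z,img=d['img'])
E
```

```text
top red [  3 173 103] [0.514 0.074 0.118] std 0.0016
top green [ 63 119  62] [0.511 0.01  0.118] std 0.0018
top yellow [ 28 199 105] [ 0.507 -0.056  0.118] std 0.0013
top grey [23 17 59] [0.587 0.082 0.052] std 0.0015
top blue [114 174  85] [0.585 0.006 0.051] std 0.0015
top pink [  3  70 106] [ 0.579 -0.072  0.053] std 0.0014
top pan [53 13 77] [ 0.48  -0.31   0.062] std 0.0015
top board [ 16 146 101] [0.495 0.341 0.028] std 0.002
scene red [  2 247 134] [0.513 0.075 0.12 ] std 0.0231
scene green [ 65 197  66] [0.511 0.012 0.12 ] std 0.0016
scene yellow [ 22 255 173] [ 0.503 -0.052  0.119] std 0.0017
scene grey [15 15 67] [0.59  0.084 0.052] std 0.0012
scene blue [114 246 111] [0.588 0.004 0.056] std 0.0019
scene pink [  3 112 173] [ 0.577 -0.069  0.052] std 0.0019
scene pan [ 30   7 115] [ 0.488 -0.308  0.064] std 0.0124
scene board [ 17 156 163] [0.517 0.333 0.031] std 0.0016
```

```bash
cat > m.py <<'E'
from h import *
A={'red':(.513,.075,.118,.028),'green':(.511,.011,.118,.028),'yellow':(.505,-.054,.118,.028),'grey':(.588,.083,.054,.032),'blue':(.586,.005,.054,.032),'pink':(.578,-.07,.054,.032),'pan':(.485,-.309,.062,.07)}
def run(A,names=('top','scene')):
    D={n:grab(n) for n in names}
    for n,d in D.items():
        P,uv=cloud(d,np.ones((480,640),bool)); Z=np.full((480,640,3),9.);Z[uv[:,1],uv[:,0]]=P; d['P']=Z
    out={}
    for k,(x,y,z,R) in A.items():
        c={}
        for n,d in D.items():
            Z=d['P']; m=(np.abs(Z[...,2]-z)<.007)&(np.hypot(Z[...,0]-x,Z[...,1]-y)<R+.008)
            if k=='pan': m&=d['hsv'][...,2]>(60 if n=='top' else 90)
            m=cv2.morphologyEx(m.astype(np.uint8),cv2.MORPH_OPEN,np.ones((3,3),np.uint8))
            nl,l,s,_=cv2.connectedComponentsWithStats(m)
            if nl<2: print(n,k,'none'); continue
            i=1+s[1:,4].argmax(); cs,_=cv2.findContours((l==i).astype(np.uint8),cv2.RETR_EXTERNAL,cv2.CHAIN_APPROX_NONE)
            h=cv2.convexHull(cs[0]).reshape(-1,2)
            zz=np.median(Z[l==i][:,2]); W=plane(d,cs[0].reshape(-1,2),zz)
            W=W.astype(np.float32); (cx,cy),r=cv2.minEnclosingCircle(np.ascontiguousarray(W[:,:2]))
            e=cv2.fitEllipse(cs[0]); c[n]=e[0]
            pe=plane(d,[e[0]],zz)[0]
            print(n,k,'circ',round(cx,4),round(cy,4),'r',round(r,4),'ell',pe.round(4),'z',round(float(zz),4))
            out.setdefault(k,[]).append(pe)
        if len(c)==2:
            p,g=tri(D[names[0]],c[names[0]],D[names[1]],c[names[1]]); print('   TRI',k,p.round(4),'gap',round(g,4))
    return D,out
E
python3 - <<'E'
from m import *
D,o=run(A)
for n,d in D.items():
    Z=d['P'];H=d['hsv']
    m=(np.abs(Z[...,2]-.03)<.006)&(Z[...,1]>.22)&(Z[...,0]>.25)&(Z[...,0]<.8)
    m=cv2.morphologyEx(m.astype(np.uint8),cv2.MORPH_OPEN,np.ones((5,5)))
    nl,l,s,_=cv2.connectedComponentsWithStats(m);i=1+s[1:,4].argmax()
    cs,_=cv2.findContours((l==i).astype(np.uint8),cv2.RETR_EXTERNAL,cv2.CHAIN_APPROX_NONE)
    W=plane(d,cs[0].reshape(-1,2),.03)[:,:2].astype(np.float32)
    print(n,'board',cv2.minAreaRect(W),np.median(Z[l==i][:,2]))
    m=(Z[...,2]>.075)&(Z[...,2]<.09)&(np.hypot(Z[...,0]-.77,Z[...,1]-.05)<.12)
    print('mug',Z[m].mean(0) if m.any() else 0, m.sum())
E
```

```text
top red circ 0.5121 0.075 r 0.0284 ell [0.5122 0.0748 0.1184] z 0.1184
scene red circ 0.5169 0.0729 r 0.0302 ell [0.5173 0.0722 0.1177] z 0.1177
   TRI red [0.5125 0.075  0.1124] gap 0.0006
top green circ 0.509 0.0093 r 0.0281 ell [0.5089 0.0093 0.1185] z 0.1185
scene green circ 0.5131 0.0072 r 0.0293 ell [0.5136 0.0066 0.1178] z 0.1178
   TRI green [0.509  0.009  0.1127] gap 0.0008
top yellow circ 0.5045 -0.0553 r 0.0283 ell [ 0.5046 -0.0554  0.1183] z 0.1183
scene yellow circ 0.5099 -0.0566 r 0.0305 ell [ 0.5096 -0.0571  0.1178] z 0.1178
   TRI yellow [ 0.5049 -0.0557  0.1128] gap 0.0003
top grey circ 0.5863 0.083 r 0.0323 ell [0.5861 0.0829 0.0528] z 0.0528
scene grey circ 0.5872 0.0808 r 0.0347 ell [0.5885 0.0819 0.0534] z 0.0534
   TRI grey [0.5864 0.0831 0.0507] gap 0.0
top blue circ 0.5817 0.005 r 0.0323 ell [0.5815 0.0048 0.0527] z 0.0527
scene blue circ 0.5842 0.0044 r 0.0345 ell [0.5842 0.0041 0.0534] z 0.0534
   TRI blue [0.5818 0.005  0.0504] gap 0.0003
top pink circ 0.5771 -0.0727 r 0.0321 ell [ 0.5774 -0.0723  0.0526] z 0.0526
scene pink circ 0.5798 -0.0731 r 0.0346 ell [ 0.5797 -0.0735  0.0533] z 0.0533
   TRI pink [ 0.5776 -0.0726  0.0505] gap 0.0004
top pan circ 0.4804 -0.3088 r 0.0693 ell [ 0.4795 -0.3086  0.0621] z 0.0621
scene pan circ 0.4824 -0.3103 r 0.0692 ell [ 0.4842 -0.3103  0.0626] z 0.0626
   TRI pan [ 0.4796 -0.3102  0.0575] gap 0.0001
top board ((0.4994523525238037, 0.34166252613067627), (0.34038060903549194, 0.14166371524333954), 5.567983627319336) 0.030703584265947215
mug [0.76388776 0.05223639 0.08316337] 263
scene board ((0.5032778382301331, 0.3386945426464081), (0.3455081880092621, 0.14736762642860413), 5.405636310577393) 0.030523335387240946
mug [0.76763985 0.04984936 0.08270349] 362
```

```bash
python3 -m inch '[{"xyz":[0.04,-0.07,0],"yaw":-0.08,"claw":85},{"xyz":[0.08,-0.15,0],"yaw":-0.17,"claw":85},{"xyz":[0.12,-0.23,0],"yaw":-0.26,"claw":85},{"xyz":[0.16,-0.31,0],"yaw":-0.35,"claw":85},{"xyz":[0.2,-0.39,0],"yaw":-0.44,"claw":85},{"xyz":[0.24,-0.47,0],"yaw":-0.53,"claw":85},{"xyz":[0.28,-0.55,0],"yaw":-0.62,"claw":85},{"xyz":[0.32,-0.63,0],"yaw":-0.7,"claw":85},{"xyz":[0.36,-0.71,0],"yaw":-0.783,"claw":85},{"xyz":[0.4,-0.77,0],"yaw":-0.783,"claw":85},{"xyz":[0.42,-0.8,0],"yaw":-0.783,"claw":85},{"xyz":[0.42,-0.8,0],"yaw":-0.783,"claw":85}]' 60; python3 -c "
from plant import sense;s=sense();print(s['joints'],s['tool_pos'],s['tool_rot'])"
```

```text
time_s: 1.55
tool_pos: [0.4628, 0.1974, 0.2315]
tool_rot: [180.0, 0.0, 86.5]
ft_force: [0.2, 1.1, 0.2]
finger_gap: 0.0848
[ 1.69950818e+01 -1.19206907e+01  1.12945092e+02 -1.87065961e-02
  7.89540647e+01  2.04697187e+01] [0.46284404 0.19741747 0.23148494] [1.79973405e+02 9.67140008e-03 8.65289415e+01]
```

Run:
```python
from m import *
D,o=run(A,('wrist',))
cv2.imwrite('pics/w1.png',D['wrist']['img'][:,:,::-1]); print(sense()['tool_pos'],D['wrist']['cam_to_world'][:3,3])
```

```text
wrist red circ 0.5131 0.0798 r 0.03 ell [0.5129 0.0808 0.1186] z 0.1186
wrist green none
wrist yellow none
wrist grey circ 0.5992 0.1029 r 0.0255 ell [0.6011 0.1059 0.0534] z 0.0534
wrist blue circ 0.5661 0.0134 r 0.0279 ell [0.5667 0.015  0.0528] z 0.0528
wrist pink none
wrist pan none
[0.46216939 0.19850685 0.23139207] [0.46739753 0.26445985 0.37472025]
```

View pics/w1.png

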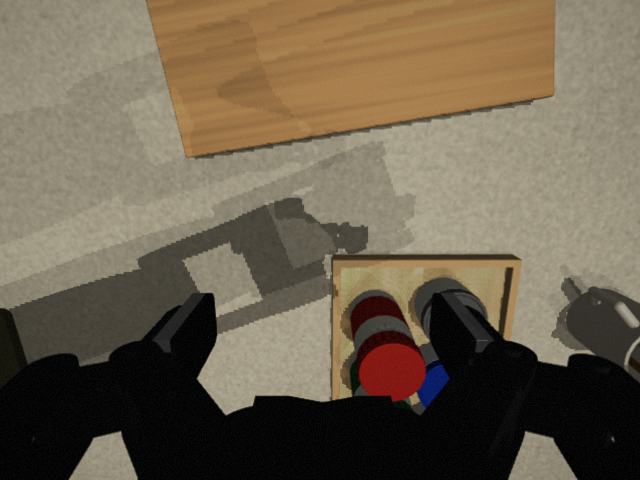

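Wrist view: the red lid is at (392,372) and the board edge at the top. The lid's x of 0.513 and height of 0.1186 agree with the other views; its y is pulled by the visible jar side. I'll pick red.

```bash
python3 -m inch '[{"xyz":[0.04,-0.09,0],"yaw":0,"claw":85},{"xyz":[0.08,-0.18,0],"yaw":0,"claw":85},{"xyz":[0.1,-0.235,-0.03],"yaw":0,"claw":85},{"xyz":[0.1,-0.248,-0.08],"yaw":0,"claw":85},{"xyz":[0.1,-0.248,-0.14],"yaw":0,"claw":85},{"xyz":[0.1,-0.248,-0.2],"yaw":0,"claw":85},{"xyz":[0.1,-0.248,-0.26],"yaw":0,"claw":85},{"xyz":[0.1,-0.248,-0.31],"yaw":0,"claw":85},{"xyz":[0.1,-0.248,-0.33],"yaw":0,"claw":85},{"xyz":[0.1,-0.248,-0.33],"yaw":0,"claw":85},{"xyz":[0.1,-0.248,-0.33],"yaw":0,"claw":70},{"xyz":[0.1,-0.248,-0.33],"yaw":0,"claw":60}]' 60
python3 - <<'E'
from h import *
cv2.imwrite('pics/s1.png',vision.get_image('scene')['img'][:,:,::-1][100:350,150:450])
E
```

```text
time_s: 2.8
tool_pos: [0.5132, 0.0755, 0.0683]
tool_rot: [179.8, -0.0, 86.8]
ft_force: [0.3, -0.1, -0.0]
finger_gap: 0.0605
```

View pics/s1.png

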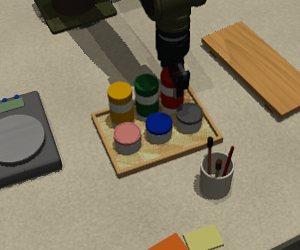

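```bash
python3 -m inch '[{"xyz":[0,0,0],"yaw":0,"claw":45},{"xyz":[0,0,0],"yaw":0,"claw":45},{"xyz":[0,0,0],"yaw":0,"claw":45},{"xyz":[0,0,0],"yaw":0,"claw":45},{"xyz":[0,0,0.02],"yaw":0,"claw":45},{"xyz":[0,0,0.05],"yaw":0,"claw":45},{"xyz":[0,0,0.09],"yaw":0,"claw":45},{"xyz":[0.0,0.0,0.13],"yaw":0,"claw":45},{"xyz":[0.0,0.02,0.15],"yaw":0,"claw":45},{"xyz":[0.02,0.06,0.16],"yaw":0,"claw":45}]' 60
python3 - <<'E'
from h import *
cv2.imwrite('pics/s2.png',vision.get_image('scene')['img'][:,:,::-1][100:350,150:450])
E
```

```text
time_s: 3.85
tool_pos: [0.5218, 0.1053, 0.148]
tool_rot: [179.9, -0.0, 86.6]
ft_force: [0.8, -1.0, -3.9]
finger_gap: 0.055
```

View pics/s2.png

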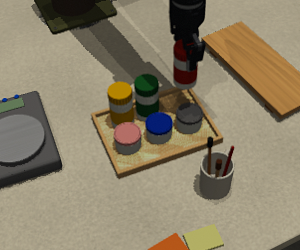

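Red is held and upright. Next I'll carry it to the far end of the board.

```bash
python3 -m inch '[{"xyz":[0.025,0.07,0],"yaw":0,"claw":45},{"xyz":[0.05,0.15,0],"yaw":0,"claw":45},{"xyz":[0.08,0.23,0],"yaw":0,"claw":45},{"xyz":[0.11,0.31,0],"yaw":0,"claw":45},{"xyz":[0.135,0.39,0],"yaw":0,"claw":45},{"xyz":[0.155,0.45,0],"yaw":0,"claw":45},{"xyz":[0.164,0.485,0],"yaw":0,"claw":45},{"xyz":[0.164,0.494,-0.02],"yaw":0,"claw":45},{"xyz":[0.164,0.494,-0.05],"yaw":0,"claw":45},{"xyz":[0.164,0.494,-0.08],"yaw":0,"claw":45},{"xyz":[0.164,0.494,-0.1],"yaw":0,"claw":45},{"xyz":[0.164,0.494,-0.105],"yaw":0,"claw":45}]' 60; python3 -m inch '[{"xyz":[0,0,-0.003],"yaw":0,"claw":45},{"xyz":[0,0,-0.006],"yaw":0,"claw":45},{"xyz":[0,0,-0.008],"yaw":0,"claw":45},{"xyz":[0,0,-0.008],"yaw":0,"claw":45}]'
python3 - <<'E'
from h import *
print(sense()['tool_pos'])
cv2.imwrite('pics/s3.png',vision.get_image('scene')['img'][:,:,::-1][80:330,250:550])
E
```

```text
time_s: 5.1
tool_pos: [0.6024, 0.3506, 0.0909]
tool_rot: [-179.8, 0.1, 86.7]
ft_force: [-0.2, -1.1, -3.0]
finger_gap: 0.0552
time_s: 5.5
tool_pos: [0.6042, 0.3523, 0.0905]
tool_rot: [179.9, -0.0, 86.7]
ft_force: [-0.2, 0.4, -3.7]
finger_gap: 0.0548
[0.60422519 0.35233677 0.09051722]
```

View pics/s3.png

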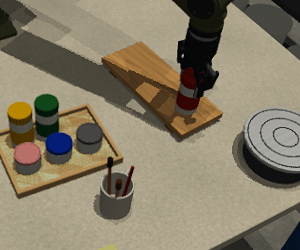

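```bash
python3 -m inch '[{"xyz":[0,0,-0.002],"yaw":0,"claw":45},{"xyz":[0,0,-0.004],"yaw":0,"claw":45},{"xyz":[0,0,-0.004],"yaw":0,"claw":45}]'
```

```text
time_s: 5.85
tool_pos: [0.6043, 0.3525, 0.0904]
tool_rot: [179.9, -0.0, 86.7]
ft_force: [-3.8, -2.4, 6.8]
finger_gap: 0.055
```

```bash
python3 -m inch '[{"xyz":[0,0,0.001],"yaw":0,"claw":60},{"xyz":[0,0,0.001],"yaw":0,"claw":70},{"xyz":[0,0,0.001],"yaw":0,"claw":80},{"xyz":[0,0,0.001],"yaw":0,"claw":80},{"xyz":[0,0,0.02],"yaw":0,"claw":80},{"xyz":[0,0,0.07],"yaw":0,"claw":80},{"xyz":[0,0,0.13],"yaw":0,"claw":80},{"xyz":[-0.01,-0.04,0.17],"yaw":0,"claw":80},{"xyz":[-0.04,-0.13,0.19],"yaw":0,"claw":80},{"xyz":[-0.07,-0.22,0.19],"yaw":0,"claw":80},{"xyz":[-0.1,-0.31,0.19],"yaw":0,"claw":80},{"xyz":[-0.13,-0.4,0.19],"yaw":0,"claw":80}]'
python3 - <<'E'
from h import *
print(sense()['tool_pos'])
cv2.imwrite('pics/s4.png',vision.get_image('scene')['img'][:,:,::-1][80:330,250:550])
E
```

```text
time_s: 7.05
tool_pos: [0.5383, 0.1508, 0.1838]
tool_rot: [179.9, -0.0, 86.8]
ft_force: [0.4, -0.7, 0.1]
finger_gap: 0.0799
[0.53829458 0.15079927 0.18383279]
```

View pics/s4.png

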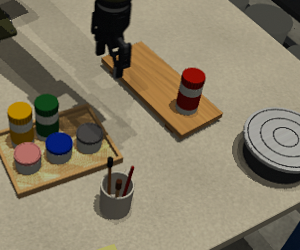

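Red stands upright on the board. Now green.

```bash
python3 -m inch '[{"xyz":[-0.02,-0.09,0],"yaw":0,"claw":80},{"xyz":[-0.04,-0.18,0],"yaw":0,"claw":80},{"xyz":[-0.055,-0.25,-0.01],"yaw":0,"claw":80},{"xyz":[-0.06,-0.286,-0.04],"yaw":0,"claw":80},{"xyz":[-0.06,-0.286,-0.1],"yaw":0,"claw":80},{"xyz":[-0.06,-0.286,-0.16],"yaw":0,"claw":80},{"xyz":[-0.06,-0.286,-0.21],"yaw":0,"claw":80},{"xyz":[-0.06,-0.286,-0.233],"yaw":0,"claw":80},{"xyz":[-0.06,-0.286,-0.233],"yaw":0,"claw":80},{"xyz":[-0.06,-0.286,-0.233],"yaw":0,"claw":70},{"xyz":[-0.06,-0.286,-0.233],"yaw":0,"claw":60},{"xyz":[-0.06,-0.286,-0.233],"yaw":0,"claw":58}]'
```

```text
time_s: 8.3
tool_pos: [0.51, 0.0092, 0.068]
tool_rot: [179.8, 0.0, 86.7]
ft_force: [-0.2, 0.9, -0.1]
finger_gap: 0.0578
```

```bash
python3 -m inch '[{"xyz":[0,0,0],"yaw":0,"claw":45},{"xyz":[0,0,0],"yaw":0,"claw":45},{"xyz":[0,0,0],"yaw":0,"claw":45},{"xyz":[0,0,0],"yaw":0,"claw":45},{"xyz":[0,0,0.02],"yaw":0,"claw":45},{"xyz":[0,0,0.05],"yaw":0,"claw":45},{"xyz":[0,0,0.09],"yaw":0,"claw":45},{"xyz":[0.0,0.0,0.13],"yaw":0,"claw":45},{"xyz":[0.0,0.02,0.15],"yaw":0,"claw":45},{"xyz":[0.0,0.07,0.16],"yaw":0,"claw":45},{"xyz":[0.0,0.15,0.16],"yaw":0,"claw":45},{"xyz":[-0.01,0.23,0.16],"yaw":0,"claw":45}]' 60 && python3 -m inch '[{"xyz":[0,0.08,0],"yaw":0,"claw":45},{"xyz":[0,0.16,0],"yaw":0,"claw":45},{"xyz":[-0.01,0.24,0],"yaw":0,"claw":45},{"xyz":[-0.01,0.32,0],"yaw":0,"claw":45},{"xyz":[-0.01,0.39,0],"yaw":0,"claw":45},{"xyz":[-0.01,0.425,0],"yaw":0,"claw":45},{"xyz":[-0.01,0.435,-0.02],"yaw":0,"claw":45},{"xyz":[-0.01,0.435,-0.05],"yaw":0,"claw":45},{"xyz":[-0.01,0.435,-0.08],"yaw":0,"claw":45},{"xyz":[-0.01,0.435,-0.1],"yaw":0,"claw":45},{"xyz":[-0.01,0.435,-0.11],"yaw":0,"claw":45},{"xyz":[-0.01,0.435,-0.113],"yaw":0,"claw":45}]'; python3 -m inch '[{"xyz":[0,0,-0.002],"yaw":0,"claw":45},{"xyz":[0,0,-0.004],"yaw":0,"claw":45},{"xyz":[0,0,-0.004],"yaw":0,"claw":45}]'
```

```text
time_s: 9.5
tool_pos: [0.5039, 0.1257, 0.1469]
tool_rot: [179.9, -0.0, 86.7]
ft_force: [0.7, -0.2, -4.2]
finger_gap: 0.0549
time_s: 10.7
tool_pos: [0.4987, 0.3407, 0.0902]
tool_rot: [-179.9, 0.1, 86.7]
ft_force: [-4.3, -2.0, 6.2]
finger_gap: 0.0551
time_s: 11.0
tool_pos: [0.4993, 0.3411, 0.0902]
tool_rot: [-180.0, 0.0, 86.7]
ft_force: [-5.5, -3.1, 8.1]
finger_gap: 0.0549
```

```bash
python3 -m inch '[{"xyz":[0,0,0.001],"yaw":0,"claw":60},{"xyz":[0,0,0.001],"yaw":0,"claw":70},{"xyz":[0,0,0.001],"yaw":0,"claw":80},{"xyz":[0,0,0.001],"yaw":0,"claw":80},{"xyz":[0,0,0.02],"yaw":0,"claw":80},{"xyz":[0,0,0.07],"yaw":0,"claw":80},{"xyz":[0,0,0.13],"yaw":0,"claw":80},{"xyz":[0,-0.04,0.17],"yaw":0,"claw":80},{"xyz":[0,-0.13,0.19],"yaw":0,"claw":80},{"xyz":[0,-0.22,0.19],"yaw":0,"claw":80},{"xyz":[0,-0.31,0.19],"yaw":0,"claw":80},{"xyz":[0,-0.4,0.19],"yaw":0,"claw":80}]'
python3 - <<'E'
from h import *
cv2.imwrite('pics/s5.png',vision.get_image('scene')['img'][:,:,::-1][80:330,200:550])
E
```

```text
time_s: 12.2
tool_pos: [0.4988, 0.1403, 0.1839]
tool_rot: [179.9, -0.0, 86.8]
ft_force: [1.6, 0.1, -1.0]
finger_gap: 0.0799
```

View pics/s5.png

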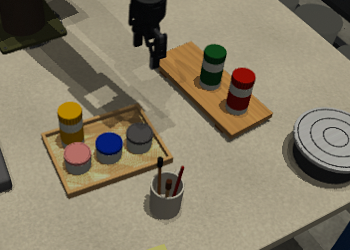

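```bash
python3 -m inch '[{"xyz":[0,-0.09,0],"yaw":0,"claw":80},{"xyz":[0.01,-0.18,0],"yaw":0,"claw":80},{"xyz":[0.011,-0.27,0],"yaw":0,"claw":80},{"xyz":[0.011,-0.35,0],"yaw":0,"claw":80},{"xyz":[0.011,-0.394,-0.03],"yaw":0,"claw":80},{"xyz":[0.011,-0.394,-0.09],"yaw":0,"claw":80},{"xyz":[0.011,-0.394,-0.15],"yaw":0,"claw":80},{"xyz":[0.011,-0.394,-0.21],"yaw":0,"claw":80},{"xyz":[0.011,-0.394,-0.233],"yaw":0,"claw":80},{"xyz":[0.011,-0.394,-0.233],"yaw":0,"claw":80},{"xyz":[0.011,-0.394,-0.233],"yaw":0,"claw":70},{"xyz":[0.011,-0.394,-0.233],"yaw":0,"claw":60}]'; python3 -m inch '[{"xyz":[0,0,0],"yaw":0,"claw":45},{"xyz":[0,0,0],"yaw":0,"claw":45},{"xyz":[0,0,0],"yaw":0,"claw":45},{"xyz":[0,0,0],"yaw":0,"claw":45},{"xyz":[0,0,0.02],"yaw":0,"claw":45},{"xyz":[0,0,0.05],"yaw":0,"claw":45},{"xyz":[0,0,0.09],"yaw":0,"claw":45},{"xyz":[0.0,0.0,0.13],"yaw":0,"claw":45},{"xyz":[0.0,0.02,0.15],"yaw":0,"claw":45},{"xyz":[-0.02,0.07,0.16],"yaw":0,"claw":45},{"xyz":[-0.05,0.15,0.16],"yaw":0,"claw":45},{"xyz":[-0.08,0.23,0.16],"yaw":0,"claw":45}]' 60
```

```text
time_s: 13.45
tool_pos: [0.5059, -0.0555, 0.0685]
tool_rot: [179.8, 0.0, 86.8]
ft_force: [0.6, -0.2, -0.1]
finger_gap: 0.0601
time_s: 14.65
tool_pos: [0.4636, 0.0611, 0.1467]
tool_rot: [180.0, -0.0, 86.6]
ft_force: [1.3, 0.8, -3.8]
finger_gap: 0.0551
```

```bash
python3 -m inch '[{"xyz":[-0.03,0.08,0],"yaw":0,"claw":45},{"xyz":[-0.06,0.16,0],"yaw":0,"claw":45},{"xyz":[-0.09,0.24,0],"yaw":0,"claw":45},{"xyz":[-0.12,0.32,0],"yaw":0,"claw":45},{"xyz":[-0.139,0.4,0],"yaw":0,"claw":45},{"xyz":[-0.139,0.48,0],"yaw":0,"claw":45},{"xyz":[-0.139,0.53,0],"yaw":0,"claw":45},{"xyz":[-0.139,0.544,-0.02],"yaw":0,"claw":45},{"xyz":[-0.139,0.544,-0.05],"yaw":0,"claw":45},{"xyz":[-0.139,0.544,-0.08],"yaw":0,"claw":45},{"xyz":[-0.139,0.544,-0.1],"yaw":0,"claw":45},{"xyz":[-0.139,0.544,-0.11],"yaw":0,"claw":45}]'; python3 -m inch '[{"xyz":[0,0,-0.002],"yaw":0,"claw":45},{"xyz":[0,0,-0.004],"yaw":0,"claw":45},{"xyz":[0,0,-0.006],"yaw":0,"claw":45},{"xyz":[0,0,-0.006],"yaw":0,"claw":45}]'
```

```text
time_s: 15.85
tool_pos: [0.3936, 0.3302, 0.0908]
tool_rot: [-179.7, 0.2, 86.6]
ft_force: [-11.3, -6.2, 24.2]
finger_gap: 0.0546
time_s: 16.25
tool_pos: [0.395, 0.3311, 0.0908]
tool_rot: [-179.9, 0.0, 86.7]
ft_force: [-7.1, -3.6, 10.7]
finger_gap: 0.0548
```

```bash
python3 -m inch '[{"xyz":[0,0,0.002],"yaw":0,"claw":60},{"xyz":[0,0,0.002],"yaw":0,"claw":70},{"xyz":[0,0,0.002],"yaw":0,"claw":80},{"xyz":[0,0,0.002],"yaw":0,"claw":80},{"xyz":[0,0,0.02],"yaw":0,"claw":80},{"xyz":[0,0,0.07],"yaw":0,"claw":80},{"xyz":[0,0,0.13],"yaw":0,"claw":80},{"xyz":[0,-0.04,0.17],"yaw":0,"claw":85},{"xyz":[0.03,-0.13,0.19],"yaw":0,"claw":85},{"xyz":[0.06,-0.22,0.19],"yaw":0,"claw":85},{"xyz":[0.1,-0.3,0.19],"yaw":0,"claw":85},{"xyz":[0.13,-0.38,0.19],"yaw":0,"claw":85}]'
cat > look.py <<'E'
from m import *
import sys
A=eval(sys.argv[2]) if len(sys.argv)>2 else A
D,o=run(A,('top','scene'))
cv2.imwrite(f'pics/{sys.argv[1]}s.png',D['scene']['img'][80:330,100:550,::-1]);cv2.imwrite(f'pics/{sys.argv[1]}t.png',D['top']['img'][:,:,::-1])
E
python3 look.py a "{'red':(.604,.352,.14,.028),'green':(.499,.342,.14,.028),'yellow':(.395,.331,.14,.028),'blue':A['blue'],'grey':A['grey'],'pink':A['pink']}"
```

```text
time_s: 17.45
tool_pos: [0.4607, 0.1402, 0.1845]
tool_rot: [179.9, -0.0, 86.7]
ft_force: [0.6, 0.5, 0.3]
finger_gap: 0.0852
top red circ 0.6031 0.352 r 0.0288 ell [0.6031 0.352  0.1407] z 0.1407
scene red circ 0.6074 0.3484 r 0.0316 ell [0.6092 0.3485 0.141 ] z 0.141
   TRI red [0.6039 0.3542 0.1347] gap 0.0007
top green circ 0.5 0.342 r 0.0281 ell [0.5009 0.3473 0.1407] z 0.1407
scene green circ 0.5049 0.3386 r 0.0312 ell [0.5033 0.3384 0.1401] z 0.1401
   TRI green [0.4998 0.3454 0.1365] gap 0.007
top yellow circ 0.3941 0.3356 r 0.0278 ell [0.3933 0.344  0.1407] z 0.1407
scene yellow circ 0.4001 0.3281 r 0.0319 ell [0.4004 0.3293 0.1402] z 0.1402
   TRI yellow [0.3909 0.3423 0.1315] gap 0.0105
top blue circ 0.5817 0.0048 r 0.0322 ell [0.5817 0.0051 0.0526] z 0.0526
scene blue circ 0.5845 0.0042 r 0.0349 ell [0.5845 0.0039 0.0534] z 0.0534
   TRI blue [0.582  0.0051 0.0502] gap 0.0
top grey circ 0.5862 0.083 r 0.0324 ell [0.5858 0.0828 0.0527] z 0.0527
scene grey circ 0.5891 0.0818 r 0.0353 ell [0.5889 0.0816 0.0535] z 0.0535
   TRI grey [0.5862 0.0831 0.0501] gap 0.0001
top pink circ 0.5771 -0.0727 r 0.0321 ell [ 0.5771 -0.0725  0.0526] z 0.0526
scene pink circ 0.5795 -0.0729 r 0.0343 ell [ 0.5795 -0.0735  0.0533] z 0.0533
   TRI pink [ 0.5773 -0.0727  0.0505] gap 0.0
```

View pics/as.png

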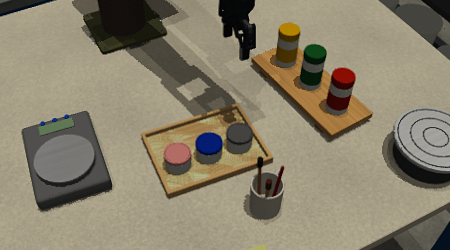

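All three jars stand on the board (lids at 0.14) and blue is unmoved. Picking blue.

```bash
python3 -m inch '[{"xyz":[0.07,-0.08,0],"yaw":0,"claw":85},{"xyz":[0.14,-0.16,0],"yaw":0,"claw":85},{"xyz":[0.2,-0.23,0],"yaw":0,"claw":85},{"xyz":[0.24,-0.265,-0.02],"yaw":0,"claw":85},{"xyz":[0.245,-0.272,-0.08],"yaw":0,"claw":85},{"xyz":[0.245,-0.272,-0.15],"yaw":0,"claw":85},{"xyz":[0.245,-0.272,-0.21],"yaw":0,"claw":85},{"xyz":[0.245,-0.272,-0.26],"yaw":0,"claw":85},{"xyz":[0.245,-0.272,-0.3],"yaw":0,"claw":85},{"xyz":[0.245,-0.272,-0.33],"yaw":0,"claw":85},{"xyz":[0.245,-0.272,-0.33],"yaw":0,"claw":85},{"xyz":[0.245,-0.272,-0.33],"yaw":0,"claw":75}]'; python3 -m inch '[{"xyz":[0,0,0],"yaw":0,"claw":66},{"xyz":[0,0,0],"yaw":0,"claw":52},{"xyz":[0,0,0],"yaw":0,"claw":52},{"xyz":[0,0,0],"yaw":0,"claw":52},{"xyz":[0,0,0],"yaw":0,"claw":52},{"xyz":[0,0,0.02],"yaw":0,"claw":52},{"xyz":[0,0,0.05],"yaw":0,"claw":52},{"xyz":[0,0,0.1],"yaw":0,"claw":52},{"xyz":[0,0,0.16],"yaw":0,"claw":52},{"xyz":[0,0,0.21],"yaw":0,"claw":52},{"xyz":[0,0,0.24],"yaw":0,"claw":52}]' 60;python3 - <<'E'
from h import *
cv2.imwrite('pics/s6.png',vision.get_image('scene')['img'][:,:,::-1][80:330,200:550])
E
```

```text
time_s: 18.75
tool_pos: [0.5828, 0.006, 0.0189]
tool_rot: [180.0, -0.0, 86.8]
ft_force: [0.1, 0.0, 0.4]
finger_gap: 0.0751
time_s: 19.85
tool_pos: [0.5834, 0.0056, 0.1418]
tool_rot: [179.8, 0.0, 86.7]
ft_force: [-0.1, 0.4, -1.2]
finger_gap: 0.0623
```

View pics/s6.png

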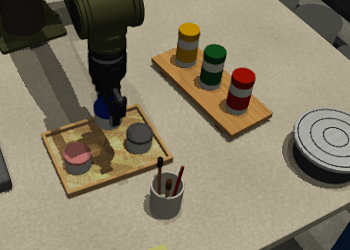

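```bash
python3 -m inch '[{"xyz":[-0.01,-0.05,0],"yaw":0,"claw":52},{"xyz":[-0.04,-0.12,0],"yaw":0,"claw":52},{"xyz":[-0.07,-0.2,0],"yaw":0,"claw":52},{"xyz":[-0.095,-0.28,0],"yaw":0,"claw":52},{"xyz":[-0.12,-0.36,0],"yaw":0,"claw":52},{"xyz":[-0.145,-0.44,0],"yaw":0,"claw":52},{"xyz":[-0.17,-0.52,0],"yaw":0,"claw":52},{"xyz":[-0.19,-0.58,0],"yaw":0,"claw":52},{"xyz":[-0.204,-0.62,0],"yaw":0,"claw":52},{"xyz":[-0.204,-0.628,-0.02],"yaw":0,"claw":52},{"xyz":[-0.204,-0.628,-0.06],"yaw":0,"claw":52},{"xyz":[-0.204,-0.628,-0.09],"yaw":0,"claw":52}]'; python3 -m inch '[{"xyz":[0,0,-0.02],"yaw":0,"claw":52},{"xyz":[0,0,-0.03],"yaw":0,"claw":52},{"xyz":[0,0,-0.036],"yaw":0,"claw":52},{"xyz":[0,0,-0.036],"yaw":0,"claw":52}]'; python3 -m inch '[{"xyz":[0,0,-0.003],"yaw":0,"claw":52},{"xyz":[0,0,-0.006],"yaw":0,"claw":52},{"xyz":[0,0,-0.006],"yaw":0,"claw":52}]'
```

```text
time_s: 21.1
tool_pos: [0.4796, -0.3072, 0.091]
tool_rot: [-179.9, -0.1, 86.7]
ft_force: [-1.1, 0.4, -2.0]
finger_gap: 0.0625
time_s: 21.5
tool_pos: [0.4807, -0.3081, 0.0754]
tool_rot: [180.0, 0.0, 86.8]
ft_force: [0.1, -0.3, -2.2]
finger_gap: 0.0629
time_s: 21.8
tool_pos: [0.4811, -0.3087, 0.0744]
tool_rot: [179.9, 0.0, 86.7]
ft_force: [-2.6, 2.1, 4.1]
finger_gap: 0.062
```

Run:
```python
from h import *
cv2.imwrite('pics/s7.png',vision.get_image('scene')['img'][:,:,::-1][130:330,50:350]);print(sense()['tool_pos'])
```

```text
[ 0.48106221 -0.3087272   0.07445099]
```

View pics/s7.png

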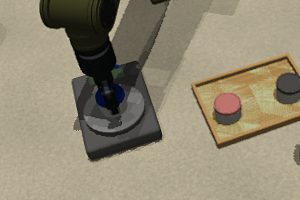

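```bash
python3 -m inch '[{"xyz":[0,0,0.001],"yaw":0,"claw":68},{"xyz":[0,0,0.001],"yaw":0,"claw":76},{"xyz":[0,0,0.001],"yaw":0,"claw":82},{"xyz":[0,0,0.001],"yaw":0,"claw":82},{"xyz":[0,0,0.02],"yaw":0,"claw":82},{"xyz":[0,0,0.07],"yaw":0,"claw":82},{"xyz":[0,0,0.13],"yaw":0,"claw":82},{"xyz":[0,0.04,0.18],"yaw":0,"claw":80},{"xyz":[-0.02,0.13,0.22],"yaw":0,"claw":80},{"xyz":[-0.03,0.22,0.222],"yaw":0,"claw":80},{"xyz":[-0.05,0.31,0.222],"yaw":0,"claw":80},{"xyz":[-0.06,0.4,0.222],"yaw":0,"claw":80}]'; python3 look.py b "{'blue':(.48,-.309,.108,.032),'pan':(.48,-.309,.062,.07),'red':(.604,.352,.14,.028),'green':(.499,.342,.14,.028),'yellow':(.395,.331,.14,.028)}"
```

```text
time_s: 23.05
tool_pos: [0.4498, -0.1069, 0.1844]
tool_rot: [179.9, 0.0, 86.7]
ft_force: [0.3, 0.4, -0.3]
finger_gap: 0.08
top blue circ 0.4807 -0.3086 r 0.0325 ell [ 0.4818 -0.31    0.1063] z 0.1063
scene blue circ 0.4842 -0.309 r 0.0336 ell [ 0.4843 -0.3095  0.1064] z 0.1064
   TRI blue [ 0.482  -0.31    0.1043] gap 0.0012
top pan circ 0.4807 -0.3089 r 0.0693 ell [ 0.4832 -0.3133  0.0622] z 0.0622
scene pan circ 0.482 -0.3101 r 0.0691 ell [ 0.4862 -0.311   0.0626] z 0.0626
   TRI pan [ 0.4837 -0.3123  0.0608] gap 0.0029
top red circ 0.6025 0.3523 r 0.0289 ell [0.6031 0.3521 0.1405] z 0.1405
scene red circ 0.6083 0.3497 r 0.0321 ell [0.6083 0.3493 0.1406] z 0.1406
   TRI red [0.6039 0.354  0.1353] gap 0.0004
top green circ 0.4976 0.3405 r 0.0291 ell [0.4977 0.3402 0.1405] z 0.1405
scene green circ 0.5032 0.3381 r 0.0301 ell [0.5045 0.3388 0.1405] z 0.1405
   TRI green [0.4982 0.3434 0.1341] gap 0.0013
top yellow circ 0.3949 0.3305 r 0.0295 ell [0.3947 0.3306 0.1406] z 0.1406
scene yellow circ 0.3998 0.3289 r 0.0315 ell [0.3998 0.3283 0.14  ] z 0.14
   TRI yellow [0.3942 0.3326 0.1349] gap 0.0003
```

View pics/bt.png

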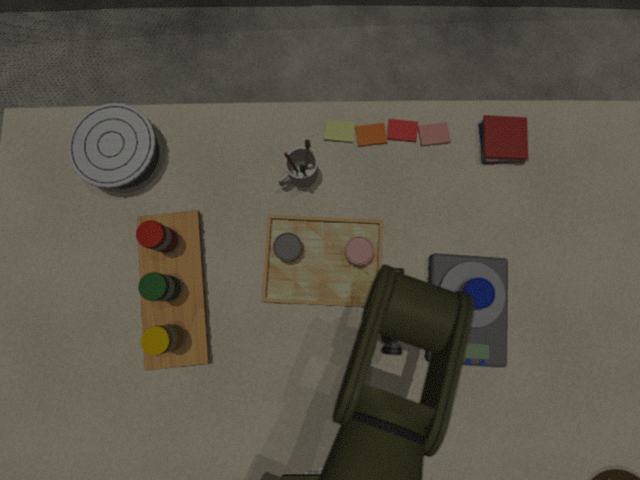

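Top view: the blue tub (479,293) sits centred on the pan. The jars are on the board at (152,235), (154,287) and (158,340). Now returning yellow.

```bash
python3 -m inch '[{"xyz":[-0.01,0.08,0],"yaw":0,"claw":80},{"xyz":[-0.02,0.17,0],"yaw":0,"claw":80},{"xyz":[-0.04,0.26,0],"yaw":0,"claw":80},{"xyz":[-0.05,0.35,0],"yaw":0,"claw":80},{"xyz":[-0.06,0.44,0],"yaw":0,"claw":80},{"xyz":[-0.08,0.53,0],"yaw":0,"claw":80},{"xyz":[-0.09,0.62,0],"yaw":0,"claw":80},{"xyz":[-0.1,0.71,0],"yaw":0,"claw":80},{"xyz":[-0.111,0.8,0],"yaw":0,"claw":80},{"xyz":[-0.111,0.86,0],"yaw":0,"claw":80},{"xyz":[-0.111,0.88,-0.02],"yaw":0,"claw":80},{"xyz":[-0.111,0.88,-0.07],"yaw":0,"claw":80}]'; python3 -m inch '[{"xyz":[0,0,-0.05],"yaw":0,"claw":80},{"xyz":[0,0,-0.1],"yaw":0,"claw":80},{"xyz":[0,0,-0.12],"yaw":0,"claw":80},{"xyz":[0,0,-0.12],"yaw":0,"claw":70},{"xyz":[0,0,-0.12],"yaw":0,"claw":60},{"xyz":[0,0,-0.12],"yaw":0,"claw":45},{"xyz":[0,0,-0.12],"yaw":0,"claw":45},{"xyz":[0,0,-0.12],"yaw":0,"claw":45},{"xyz":[0,0,-0.12],"yaw":0,"claw":45},{"xyz":[0,0,-0.11],"yaw":0,"claw":45},{"xyz":[0,0,-0.08],"yaw":0,"claw":45},{"xyz":[0,0,-0.04],"yaw":0,"claw":45}]' 60
```

```text
time_s: 24.35
tool_pos: [0.3968, 0.3336, 0.1506]
tool_rot: [179.7, -0.2, 86.8]
ft_force: [0.3, 0.1, 0.2]
finger_gap: 0.08
time_s: 25.55
tool_pos: [0.3933, 0.3308, 0.1271]
tool_rot: [-179.8, 0.2, 86.7]
ft_force: [1.0, -0.1, -3.5]
finger_gap: 0.0547
```

```bash
python3 -m inch '[{"xyz":[0,-0.04,0.02],"yaw":0,"claw":45},{"xyz":[0.02,-0.11,0.02],"yaw":0,"claw":45},{"xyz":[0.05,-0.19,0.02],"yaw":0,"claw":45},{"xyz":[0.08,-0.27,0.02],"yaw":0,"claw":45},{"xyz":[0.11,-0.35,0.02],"yaw":0,"claw":45},{"xyz":[0.13,-0.43,0.02],"yaw":0,"claw":45},{"xyz":[0.15,-0.51,0.02],"yaw":0,"claw":45},{"xyz":[0.18,-0.59,0.02],"yaw":0,"claw":45},{"xyz":[0.2,-0.67,0.02],"yaw":0,"claw":45},{"xyz":[0.215,-0.73,0.02],"yaw":0,"claw":45},{"xyz":[0.22,-0.765,0.02],"yaw":0,"claw":45},{"xyz":[0.22,-0.773,0],"yaw":0,"claw":45}]'; python3 -m inch '[{"xyz":[0,0,-0.03],"yaw":0,"claw":45},{"xyz":[0,0,-0.06],"yaw":0,"claw":45},{"xyz":[0,0,-0.09],"yaw":0,"claw":45},{"xyz":[0,0,-0.11],"yaw":0,"claw":45},{"xyz":[0,0,-0.117],"yaw":0,"claw":45},{"xyz":[0,0,-0.117],"yaw":0,"claw":45}]'; python3 -m inch '[{"xyz":[0,0,-0.003],"yaw":0,"claw":45},{"xyz":[0,0,-0.005],"yaw":0,"claw":45},{"xyz":[0,0,-0.005],"yaw":0,"claw":45}]'
```

```text
time_s: 26.75
tool_pos: [0.506, -0.0567, 0.1299]
tool_rot: [179.8, 0.0, 86.6]
ft_force: [-0.5, -0.1, -4.0]
finger_gap: 0.0546
time_s: 27.35
tool_pos: [0.5048, -0.0544, 0.0694]
tool_rot: [-180.0, -0.0, 86.8]
ft_force: [-0.3, -0.4, -3.9]
finger_gap: 0.0549
time_s: 27.65
tool_pos: [0.5055, -0.0549, 0.068]
tool_rot: [179.9, 0.0, 86.7]
ft_force: [0.1, 0.2, -2.7]
finger_gap: 0.0548
```

```bash
python3 -m inch '[{"xyz":[0,0,-0.002],"yaw":0,"claw":45},{"xyz":[0,0,-0.002],"yaw":0,"claw":45}]'
```

```text
time_s: 27.85
tool_pos: [0.5056, -0.055, 0.068]
tool_rot: [179.9, 0.0, 86.7]
ft_force: [-3.8, 0.9, 4.0]
finger_gap: 0.0547
```

```bash
python3 -m inch '[{"xyz":[0,0,0],"yaw":0,"claw":60},{"xyz":[0,0,0],"yaw":0,"claw":70},{"xyz":[0,0,0],"yaw":0,"claw":78},{"xyz":[0,0,0],"yaw":0,"claw":78},{"xyz":[0,0,0.02],"yaw":0,"claw":78},{"xyz":[0,0,0.07],"yaw":0,"claw":80},{"xyz":[0,0,0.13],"yaw":0,"claw":80},{"xyz":[0,0.04,0.18],"yaw":0,"claw":80},{"xyz":[0,0.12,0.22],"yaw":0,"claw":80},{"xyz":[0,0.21,0.234],"yaw":0,"claw":80},{"xyz":[0,0.3,0.234],"yaw":0,"claw":80},{"xyz":[-0.01,0.4,0.234],"yaw":0,"claw":80}]'; python3 look.py c "{'yellow':A['yellow'],'pink':A['pink']}"
```

```text
time_s: 29.05
tool_pos: [0.5004, 0.1465, 0.1851]
tool_rot: [179.8, -0.0, 86.7]
ft_force: [0.7, -0.1, -1.0]
finger_gap: 0.0798
top yellow circ 0.5045 -0.0555 r 0.0282 ell [ 0.5043 -0.0551  0.1183] z 0.1183
scene yellow circ 0.509 -0.0567 r 0.0296 ell [ 0.5093 -0.0573  0.1178] z 0.1178
   TRI yellow [ 0.5046 -0.0555  0.1127] gap 0.0003
top pink circ 0.5771 -0.0727 r 0.0321 ell [ 0.5772 -0.0722  0.0527] z 0.0527
scene pink circ 0.5802 -0.0736 r 0.035 ell [ 0.5802 -0.0738  0.0535] z 0.0535
   TRI pink [ 0.5775 -0.0726  0.0499] gap 0.0003
```

View pics/cs.png

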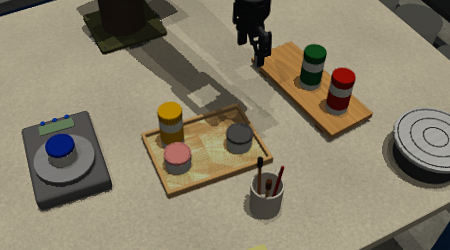

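Yellow is back within about 0.5 mm of its start. Green next.

```bash
python3 -m inch '[{"xyz":[0,0.09,0],"yaw":0,"claw":80},{"xyz":[0,0.18,0],"yaw":0,"claw":80},{"xyz":[0,0.27,0],"yaw":0,"claw":80},{"xyz":[-0.001,0.35,0],"yaw":0,"claw":80},{"xyz":[-0.001,0.39,0],"yaw":0,"claw":80},{"xyz":[-0.001,0.394,-0.03],"yaw":0,"claw":80},{"xyz":[-0.001,0.394,-0.09],"yaw":0,"claw":80},{"xyz":[-0.001,0.394,-0.15],"yaw":0,"claw":80},{"xyz":[-0.001,0.394,-0.18],"yaw":0,"claw":80},{"xyz":[-0.001,0.394,-0.19],"yaw":0,"claw":80},{"xyz":[-0.001,0.394,-0.19],"yaw":0,"claw":70},{"xyz":[-0.001,0.394,-0.19],"yaw":0,"claw":60}]'; python3 -m inch '[{"xyz":[0,0,0],"yaw":0,"claw":45},{"xyz":[0,0,0],"yaw":0,"claw":45},{"xyz":[0,0,0],"yaw":0,"claw":45},{"xyz":[0,0,0],"yaw":0,"claw":45},{"xyz":[0,0,0.02],"yaw":0,"claw":45},{"xyz":[0,0,0.06],"yaw":0,"claw":45},{"xyz":[0,0,0.1],"yaw":0,"claw":45},{"xyz":[0,-0.02,0.12],"yaw":0,"claw":45},{"xyz":[0,-0.08,0.12],"yaw":0,"claw":45},{"xyz":[0,-0.16,0.12],"yaw":0,"claw":45},{"xyz":[0,-0.24,0.12],"yaw":0,"claw":45},{"xyz":[0.01,-0.32,0.12],"yaw":0,"claw":45}]' 60
```

```text
time_s: 30.35
tool_pos: [0.5005, 0.3421, 0.0899]
tool_rot: [179.9, -0.1, 86.7]
ft_force: [-0.3, 0.2, 0.1]
finger_gap: 0.0599
time_s: 31.55
tool_pos: [0.5029, 0.1799, 0.1474]
tool_rot: [-179.9, 0.1, 86.8]
ft_force: [0.5, 0.5, -3.6]
finger_gap: 0.055
```

```bash
python3 -m inch '[{"xyz":[0,-0.08,0],"yaw":0,"claw":45},{"xyz":[0.01,-0.16,0],"yaw":0,"claw":45},{"xyz":[0.01,-0.23,0],"yaw":0,"claw":45},{"xyz":[0.01,-0.29,0],"yaw":0,"claw":45},{"xyz":[0.01,-0.33,0],"yaw":0,"claw":45},{"xyz":[0.01,-0.345,0],"yaw":0,"claw":45},{"xyz":[0.01,-0.345,-0.02],"yaw":0,"claw":45},{"xyz":[0.01,-0.345,-0.06],"yaw":0,"claw":45},{"xyz":[0.01,-0.345,-0.1],"yaw":0,"claw":45},{"xyz":[0.01,-0.345,-0.135],"yaw":0,"claw":45},{"xyz":[0.01,-0.345,-0.155],"yaw":0,"claw":45},{"xyz":[0.01,-0.345,-0.157],"yaw":0,"claw":45}]'; python3 -m inch '[{"xyz":[0,0,-0.003],"yaw":0,"claw":45},{"xyz":[0,0,-0.005],"yaw":0,"claw":45},{"xyz":[0,0,-0.007],"yaw":0,"claw":45},{"xyz":[0,0,-0.007],"yaw":0,"claw":45}]'
```

```text
time_s: 32.75
tool_pos: [0.5085, 0.0104, 0.0686]
tool_rot: [-179.9, -0.0, 86.8]
ft_force: [0.3, -0.8, -2.8]
finger_gap: 0.0548
time_s: 33.15
tool_pos: [0.5098, 0.0098, 0.068]
tool_rot: [180.0, -0.0, 86.7]
ft_force: [-5.2, 1.8, 5.5]
finger_gap: 0.055
```

```bash
python3 -m inch '[{"xyz":[0,0,0],"yaw":0,"claw":60},{"xyz":[0,0,0],"yaw":0,"claw":70},{"xyz":[0,0,0],"yaw":0,"claw":78},{"xyz":[0,0,0],"yaw":0,"claw":78},{"xyz":[0,0,0.02],"yaw":0,"claw":78},{"xyz":[0,0,0.07],"yaw":0,"claw":80},{"xyz":[0,0,0.13],"yaw":0,"claw":80},{"xyz":[0.01,0.04,0.18],"yaw":0,"claw":80},{"xyz":[0.03,0.12,0.22],"yaw":0,"claw":80},{"xyz":[0.06,0.21,0.234],"yaw":0,"claw":80},{"xyz":[0.08,0.3,0.234],"yaw":0,"claw":80},{"xyz":[0.11,0.39,0.234],"yaw":0,"claw":80}]'; python3 look.py d "{'green':A['green'],'yellow':A['yellow'],'red':(.604,.352,.14,.028)}"
```

```text
time_s: 34.35
tool_pos: [0.5649, 0.2064, 0.1851]
tool_rot: [179.9, -0.0, 86.7]
ft_force: [0.5, -1.0, 0.4]
finger_gap: 0.0801
top green circ 0.5094 0.0092 r 0.0282 ell [0.5092 0.009  0.1183] z 0.1183
scene green circ 0.5144 0.0065 r 0.03 ell [0.5147 0.0065 0.118 ] z 0.118
   TRI green [0.5095 0.0089 0.1123] gap 0.0003
top yellow circ 0.504 -0.0555 r 0.0283 ell [ 0.5039 -0.055   0.1182] z 0.1182
scene yellow circ 0.5086 -0.0579 r 0.0296 ell [ 0.5089 -0.0574  0.1179] z 0.1179
   TRI yellow [ 0.5041 -0.0555  0.1127] gap 0.0004
top red none
scene red circ 0.6084 0.3495 r 0.0321 ell [0.609  0.3493 0.1407] z 0.1407
```

View pics/ds.png

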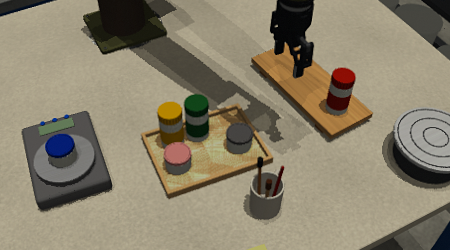

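```bash
python3 -m inch '[{"xyz":[0.03,0.09,0],"yaw":0,"claw":80},{"xyz":[0.05,0.18,0],"yaw":0,"claw":80},{"xyz":[0.07,0.25,0],"yaw":0,"claw":80},{"xyz":[0.08,0.29,0],"yaw":0,"claw":80},{"xyz":[0.08,0.296,-0.03],"yaw":0,"claw":80},{"xyz":[0.08,0.296,-0.09],"yaw":0,"claw":80},{"xyz":[0.08,0.296,-0.15],"yaw":0,"claw":80},{"xyz":[0.08,0.296,-0.18],"yaw":0,"claw":80},{"xyz":[0.08,0.296,-0.19],"yaw":0,"claw":80},{"xyz":[0.08,0.296,-0.19],"yaw":0,"claw":70},{"xyz":[0.08,0.296,-0.19],"yaw":0,"claw":60},{"xyz":[0.08,0.296,-0.19],"yaw":0,"claw":58}]'; python3 -m inch '[{"xyz":[0,0,0],"yaw":0,"claw":45},{"xyz":[0,0,0],"yaw":0,"claw":45},{"xyz":[0,0,0],"yaw":0,"claw":45},{"xyz":[0,0,0],"yaw":0,"claw":45},{"xyz":[0,0,0.02],"yaw":0,"claw":45},{"xyz":[0,0,0.06],"yaw":0,"claw":45},{"xyz":[0,0,0.1],"yaw":0,"claw":45},{"xyz":[-0.01,-0.02,0.12],"yaw":0,"claw":45},{"xyz":[-0.04,-0.08,0.12],"yaw":0,"claw":45},{"xyz":[-0.07,-0.15,0.12],"yaw":0,"claw":45},{"xyz":[-0.1,-0.22,0.12],"yaw":0,"claw":45},{"xyz":[-0.13,-0.29,0.12],"yaw":0,"claw":45}]' 60
```

```text
time_s: 35.65
tool_pos: [0.6053, 0.3528, 0.0905]
tool_rot: [179.9, -0.1, 86.7]
ft_force: [-0.8, 0.1, -0.3]
finger_gap: 0.0578
time_s: 36.85
tool_pos: [0.5376, 0.2055, 0.1473]
tool_rot: [-179.9, 0.1, 86.8]
ft_force: [0.7, -0.1, -3.7]
finger_gap: 0.0546
```

```bash
python3 -m inch '[{"xyz":[-0.02,-0.07,0],"yaw":0,"claw":45},{"xyz":[-0.035,-0.14,0],"yaw":0,"claw":45},{"xyz":[-0.05,-0.2,0],"yaw":0,"claw":45},{"xyz":[-0.054,-0.245,0],"yaw":0,"claw":45},{"xyz":[-0.054,-0.264,0],"yaw":0,"claw":45},{"xyz":[-0.054,-0.264,0],"yaw":0,"claw":45},{"xyz":[-0.054,-0.264,-0.02],"yaw":0,"claw":45},{"xyz":[-0.054,-0.264,-0.06],"yaw":0,"claw":45},{"xyz":[-0.054,-0.264,-0.1],"yaw":0,"claw":45},{"xyz":[-0.054,-0.264,-0.135],"yaw":0,"claw":45},{"xyz":[-0.054,-0.264,-0.155],"yaw":0,"claw":45},{"xyz":[-0.054,-0.264,-0.157],"yaw":0,"claw":45}]'; python3 -m inch '[{"xyz":[0,0,-0.003],"yaw":0,"claw":45},{"xyz":[0,0,-0.005],"yaw":0,"claw":45},{"xyz":[0,0,-0.007],"yaw":0,"claw":45},{"xyz":[0,0,-0.007],"yaw":0,"claw":45}]'
```

```text
time_s: 38.05
tool_pos: [0.5118, 0.0764, 0.0688]
tool_rot: [-179.9, -0.0, 86.8]
ft_force: [0.7, -0.4, -3.8]
finger_gap: 0.055
time_s: 38.45
tool_pos: [0.5129, 0.0761, 0.0681]
tool_rot: [180.0, -0.1, 86.7]
ft_force: [-4.9, 1.4, 6.3]
finger_gap: 0.0545
```

```bash
python3 -m inch '[{"xyz":[0,0,0],"yaw":0,"claw":60},{"xyz":[0,0,0],"yaw":0,"claw":70},{"xyz":[0,0,0],"yaw":0,"claw":78},{"xyz":[0,0,0],"yaw":0,"claw":78},{"xyz":[0,0,0.02],"yaw":0,"claw":78},{"xyz":[0,0,0.07],"yaw":0,"claw":80},{"xyz":[0,0,0.13],"yaw":0,"claw":80},{"xyz":[0,0.04,0.19],"yaw":0,"claw":80},{"xyz":[-0.04,0.12,0.25],"yaw":0,"claw":80},{"xyz":[-0.09,0.2,0.28],"yaw":0,"claw":80},{"xyz":[-0.14,0.28,0.3],"yaw":0,"claw":80},{"xyz":[-0.14,0.28,0.3],"yaw":0,"claw":80}]'; python3 look.py e "{**A,'blue':(.48,-.309,.108,.032)}"
```

```text
time_s: 39.65
tool_pos: [0.441, 0.2195, 0.2196]
tool_rot: [179.8, -0.2, 87.1]
ft_force: [1.1, -1.3, 0.4]
finger_gap: 0.08
top red circ 0.5125 0.0751 r 0.0282 ell [0.5123 0.075  0.1185] z 0.1185
scene red circ 0.518 0.0734 r 0.0303 ell [0.518  0.0734 0.1176] z 0.1176
   TRI red [0.5128 0.0758 0.112 ] gap 0.0005
top green circ 0.5093 0.0091 r 0.0282 ell [0.5089 0.0089 0.1184] z 0.1184
scene green circ 0.5139 0.0065 r 0.0297 ell [0.514  0.0068 0.1179] z 0.1179
   TRI green [0.5092 0.0089 0.1127] gap 0.0001
top yellow circ 0.5045 -0.0553 r 0.0283 ell [ 0.5044 -0.0552  0.1184] z 0.1184
scene yellow circ 0.5089 -0.0572 r 0.0296 ell [ 0.5089 -0.0571  0.1176] z 0.1176
   TRI yellow [ 0.5047 -0.0556  0.113 ] gap 0.0001
top grey circ 0.5863 0.083 r 0.0323 ell [0.5859 0.0829 0.0528] z 0.0528
scene grey circ 0.5885 0.0827 r 0.0345 ell [0.5887 0.0818 0.0536] z 0.0536
   TRI grey [0.5862 0.0832 0.0504] gap 0.0001
top blue circ 0.4806 -0.3084 r 0.0327 ell [ 0.4805 -0.3079  0.1064] z 0.1064
scene blue circ 0.4842 -0.3084 r 0.034 ell [ 0.4843 -0.3094  0.1062] z 0.1062
   TRI blue [ 0.4806 -0.3094  0.1023] gap 0.0
top pink circ 0.5771 -0.0727 r 0.0321 ell [ 0.5771 -0.0726  0.0528] z 0.0528
scene pink circ 0.5792 -0.0731 r 0.0342 ell [ 0.5795 -0.0736  0.0531] z 0.0531
   TRI pink [ 0.5774 -0.0728  0.0503] gap 0.0001
top pan circ 0.4803 -0.3084 r 0.0697 ell [ 0.4796 -0.3083  0.062 ] z 0.062
scene pan circ 0.4823 -0.3102 r 0.0692 ell [ 0.4862 -0.3109  0.0626] z 0.0626
   TRI pan [ 0.4797 -0.3107  0.0551] gap 0.0004
```

View pics/es.png

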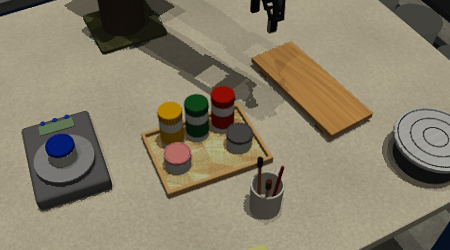

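View pics/et.png

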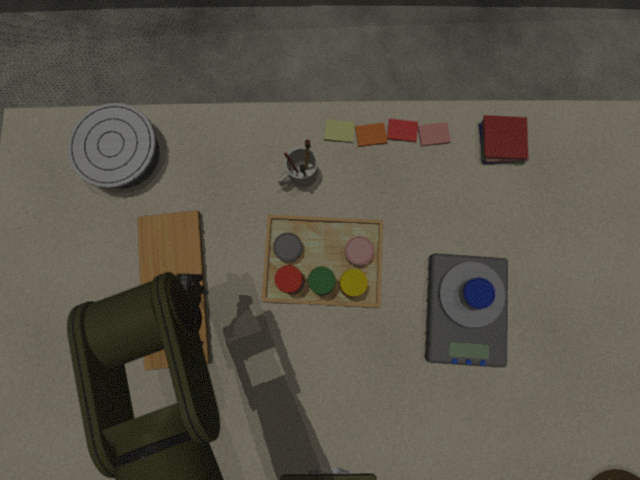

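The jars are back at (289,280), (321,281) and (354,282), the same pixels as at the start. Blue (479,293) is centred on the pan, the mug is still at (300,167), and the arm is clear. I'm handing in the job.

```bash
python3 -c "
from plant import ticket,sense
print(ticket.close_job());print(sense()['time_s'])"
```

```text
the job is handed in; nothing more can be done
None
the job is handed in; nothing more can be done
```

I stood the red, green and yellow jars on the ware board, set the blue tub on the scale's pan, then put each jar back in its own place. I handed the job in at about 40 s of the 138 s allowed; no verdict was reported.

- **Jars:** by the top camera, all three stand upright within about 0.5 mm of their starting positions.
- **Blue tub:** it sits within about 1 mm of the pan centre, lid height 0.106 m.
- **Left alone:** the pink and grey tubs measured within about 0.5 mm of the start. I checked the mug only by eye at the end, and it is at the same pixel as before.
- **Arm:** the gripper was open and the arm clear of everything at hand-in. The highest wrist-force reading I saw was about 27 N, when setting the yellow jar on the board.
- **Disagreements:**
  - The scene camera read centres about 2–5 mm off the top camera, because its mask takes in some of the jar and tub sides. Triangulated heights came out 2–6 mm low for the same reason.
  - Some mid-task top views were partly blocked by the arm and gave poor fits, for example for green and yellow on the board. I re-measured those two once the arm had moved.

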